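# Crack the vacuum filter box and hold it ajar

## Robot

A 6-joint arm with a two-finger parallel gripper is mounted at the origin on the work surface. World frame = base frame: x ahead of the robot, y to its left, z up, the work surface at z = 0. Lengths are in m, angles in degrees, forces in N, time in s.
With the tool pointing down it reaches from about 0.375 to 0.825 m from the base axis. Payload 5.5 kg.
Tool frame: the origin (TCP) lies on the front face of the gripper's body, between the roots of the fingers; the fingertips stand 73 mm ahead of it and the grasp point (between the pads) lies 54 mm ahead of it; x points along the fingers, y is the direction in which the jaws open and shut, and the axes are right-handed (so a half turn about x gives the same grasp; the last joint's range is limited). The gripper opens to 85 mm and grips with 20 to 120 N. Pads are 22 mm wide; open, the fingers measure 114 mm over their backs; the gripper's body (76 mm by 85 mm) begins 54 mm behind the grasp point. The pads swing forward as they close: fully open they stand 13 mm farther back than shut.
Start: joints at [-77.006, 17.962, -2.699, 69.339, 0, 90], TCP at [0.135, -0.585, 0.304] pointing down, gripper open.
Joint ranges: [-152.73, 152.73], [-39.44, 99.34], [-58.76, 71.6], [-118.89, 123.64], [-81.53, 83.1], [-180, 180]. Speed limits (degrees/s): [136.94, 136.94, 172.46, 180, 180, 180].

## Interface

Orientations are given as [roll, pitch, yaw] about the fixed x, y, z axes, in that order (R = Rz(yaw) Ry(pitch) Rx(roll)).
In Python, from cell import * gives the robot as it stands. The module is installed in compiled form; this text tells all that it offers.
- The arm moves only by the tool step_arm, never from a script. Its argument "steps" is a list of rows, each a list of 3 entries, a list of its own where there are three numbers: the shift along the tool's x, y, z in mm, then the turn about the tool's x in degrees, then the closure, from 0 (fully open) to 1 (shut). A call has 1 to 5 rows; each row is the pose to reach, as a shift and turn from the pose measured when the call began, along the tool's axes at that moment; what a row does not reach only later rows make up. A row lasts 1/10 s, in which the tool goes at most 50 mm and 8.59 degrees, less where a joint would pass 70% of its speed; a pose out of reach is approached as far as the arm can. A call with a gripper value outside its range is refused whole. The fingers move at their own pace and stop on an object; "force" is the grip in N (left out, the last holds). Time passes only in rows, so rows that repeat a pose let the fingers close. It gives the time, the measured TCP pose, the force and the opening at its end, in the units of the state.
- observe(): the state, without advancing time (a new reading comes with each control period).
- read_camera(name): name is "scene" or "side" or "wrist"; returns the picture (480x640x3 uint8, blue, green, red); there is no depth.
- calibration(name): a dict with "camera_matrix" (3x3 intrinsics, pixels), "k1" (the pictures are not rectified: a ray, as slopes to the right and down, at radius r is drawn at 1 + k1 r^2 times it, then the intrinsics apply), "R" (3x3) and "t" (3): a world point X has camera coordinates R X + t; the wrist camera has in their place "hand_eye" (4x4, takes a point from camera to tool coordinates, whose origin is the TCP and whose axes are the tool frame's). Camera axes: x right, y down, z forward; pixel columns grow to the right and rows downward; lengths in m; the calibration is good to about 2 mm. A picture is of the moment at which its call begins: read the wrist's pose just before it. calibration takes no time and is no camera call.
- job_done(): hands the job in, once; it reports no verdict.
The state is a dict: "clock": time; "qpos": joint angles; "joint_velocities": joint speeds; "joint_efforts": joint torques, N m; "ee_pos": TCP position; "ee_rot": TCP orientation; "force": force on the tool from outside, world axes, zero at the start; "wrist_torque": the same for the moment, N m; "opening": finger opening in m.
Only numpy, scipy, OpenCV 4.12 (cv2) and the standard library are available. Lean on these libraries where they do the work, as an engineer would, in place of code of your own. Each camera call takes 0.05 s, during which the arm holds its last target. There are 200 camera calls.

## Task

The lid of the white vacuum filter box is stuck to its rubber seal, and somebody has parked a suction pod on it. Set the pod down gently in the plywood tray, upright and let go, without dropping it. Then pull the lid by its bar handle until the seal lets go, and keep holding it only slightly ajar, front edge about 3 cm up, never more than a hand's width; finish while still holding it there, and leave the spanner, the tin and the round pod where they are.

Things in the scene. Friction and masses are not known exactly. Their poses are not given: they have to be found in the camera images.
- filter_box: Open-topped white sheet-metal box, fixed to the bench, 240 (x) by 220 (y) by 110 mm high, with an aluminium lid hinged along its +x edge; origin at the centre of its underside, z up, x from the handle edge towards the hinge edge. A steel pipe stub of 48 mm diameter sticks out 33 mm from its +x face. The lid's top lies 123 mm above the bench.
- lid (a joint): Angle of the aluminium lid (250 by 230 by 12 mm, about 0.5 kg) in rad: 0 shut, growing as its front edge rises; 0.12 lifts the front edge about 30 mm. It hinges freely and drops if let go (from open it comes to rest on the seal, about 0.03 rad). The rubber seal sticks at first: at the handle it takes about 14 to 17 N in all to break it, greatest at the very start and gone after some 7 mm of lift, then about 2 to 4 N carries the lid. Pressed fully shut it sticks again.
- lid_handle (a point): Middle of the lid's steel bar handle: a round bar 12 mm thick and 110 mm long along the filter box's y, on two posts at its ends, its axis 34 mm above the lid's top, 35 mm behind the lid's front edge and 210 mm from the hinge axis. Free between the posts (98 mm). Its axes are the lid's.
- lid_hinge (a point): Middle of the lid's hinge axis, which runs along the filter box's y, at the lid's underside, 111 mm above the bench; 46 mm lower than the handle bar's axis when shut.
- pod: Rectangular suction pod, about 0.4 kg, standing on the lid: aluminium foot plate 66 (x) by 130 (y) by 12 mm, black body 54 (x) by 112 (y) mm above it, 56 mm high in all; origin at the centre of its underside, z up.
- tray: Shallow plywood tray fixed to the bench, 170 (x) by 210 (y) by 28 mm outside, walls and floor 6 mm thick; origin at the centre of its underside. Empty.
- round_pod: Bystander: black round suction pod, 80 mm across, 60 mm high; origin at the centre of its underside.
- spanner: Bystander: steel spanner lying flat along its x, about 180 mm long.
- tin: Bystander: small tin with a paper band, 64 mm across, 85 mm high; origin at the centre of its underside.
Not all that is in view belongs to the job. What is shaped like the pod but orange or pink is not meant.

How it is judged (in metres and radians):
On the way, in this order (a step that is already met when the one before it is completed fails the run):
1. the pod stands flat in the tray, let go (z of pod in the frame of tray between 0.002 and 0.011 m and x of pod in the frame of tray between -0.06 and 0.06 m and y of pod in the frame of tray between -0.08 and 0.08 m and angle between pod's own z axis and vertical below 0.1 rad and contact force between the fingers and pod below 0.1 N), for 0.2 s.
2. the seal has let go and the fingers carry the lid (value of joint lid above 0.045 rad and contact force between the fingers and filter_box above 0.5 N), for 0.1 s.
At the end, for the whole second after the job is handed in: The fingers hold the lid between 0.07 and 0.2 rad open (front edge about 17 to 49 mm up), and the pod stands flat (within 0.1 rad) and still in the tray, let go and clear of the filter box (all of step 1 and value of joint lid between 0.07 and 0.2 rad and contact force between the fingers and filter_box above 0.5 N and contact force between pod and filter_box below 0.1 N and linear speed of pod below 0.02 m/s); the arm keeps its last pose, push and grip.
It fails at once if the lid is thrown open (more than 0.35 rad, about 85 mm at the front edge) (value of joint lid above 0.35 rad).
It fails at once if the pod is dropped or thrown (more than 0.5 m/s out of the fingers) (linear speed of pod above 0.5 m/s and contact force between the fingers and pod below 0.1 N).
It fails at once if the round pod, the spanner or the tin is moved by more than 30 mm (distance of any of round_pod, spanner, tin from where it was at the start of the episode above 0.03 m).
It also fails if it takes over 58 s, if anything falls off the work surface, if the arm or the gripper's body presses on something with over 40 N, if the wrist force passes 120 N, or if a joint passes its speed limit or range.

## Working session

There is one attempt and no reset: what is moved stays moved. The work goes in short steps, Python scripts to look and compute and a tool call to move; the robot and the scene stay as the last step left them, time stands still between calls to the robot, and variables do not carry over. Pictures are saved under pics/ and viewed, about 8 in all and at most 12, crops included, and the job is handed in when it is done.

Besides the shell and the picture viewer there is one more tool, called after ">>>" by a JSON object that holds its "fn" and its "kwargs". step_arm: Moves the arm, as the interface text tells. Its arguments: {"type":"object","properties":{"steps":{"type":"array"},"force":{"type":"number"}},"required":["steps"]}

```bash
mkdir -p pics
python3 - <<'E'
from cell import *
import cv2
s=observe();print(s)
for n in("scene","side"):
    cv2.imwrite(f"pics/{n}0.png",read_camera(n))
    print(n,calibration(n))
print(calibration("wrist"))
E
```

```text
{'clock': 0.0, 'qpos': array([-7.70060041e+01,  1.80044742e+01, -2.75343332e+00,  6.93405191e+01,
        1.71128296e-03,  9.00015016e+01]), 'joint_velocities': array([ 0.00504946, -0.01979514, -0.01371046, -0.04966435,  0.11139928,
       -0.08191919]), 'joint_efforts': array([ 1.79961000e-03, -5.39597404e+01,  3.39744473e+01,  1.94377347e-02,
        6.34169487e-05, -5.40892046e-06]), 'ee_pos': array([ 0.13481515, -0.58419356,  0.30303759]), 'ee_rot': array([-90.99456356,  89.90155851, 101.99792933]), 'force': array([ 0.50017106, -0.3093351 , -0.54273335]), 'wrist_torque': array([-0.03264726,  0.06661017, -0.03081463]), 'opening': 0.08533604000115409}
scene {'camera_matrix': array([[466.33159495,   0.        , 316.56795662],
       [  0.        , 466.33159495, 239.4059036 ],
       [  0.        ,   0.        ,   1.        ]]), 'k1': 0.0011418846114586427, 'R': array([[-0.59779164,  0.8016308 , -0.00576309],
       [ 0.6262547 ,  0.46249822, -0.62761489],
       [-0.50045   , -0.3787921 , -0.77850263]]), 't': array([ 0.38769078, -0.2649358 ,  1.53843299])}
side {'camera_matrix': arr
[... 236 characters left out ...]
    [-0.24816273,  0.46075553, -0.85212652],
       [ 0.36918613, -0.76827313, -0.52293212]]), 't': array([0.48224797, 0.28519513, 1.05687561])}
{'camera_matrix': array([[369.25642   ,   0.        , 322.84289638],
       [  0.        , 369.25642   , 235.65522095],
       [  0.        ,   0.        ,   1.        ]]), 'k1': -0.046642413138629386, 'hand_eye': array([[-3.22186262e-04, -3.17003196e-01,  9.48424415e-01,
        -6.81549377e-02],
       [ 9.99999854e-01,  3.09793215e-04,  4.43252670e-04,
        -2.48965505e-04],
       [-4.34327961e-04,  9.48424419e-01,  3.17003049e-01,
        -8.13497547e-02],
       [ 0.00000000e+00,  0.00000000e+00,  0.00000000e+00,
         1.00000000e+00]])}
```

View pics/scene0.png

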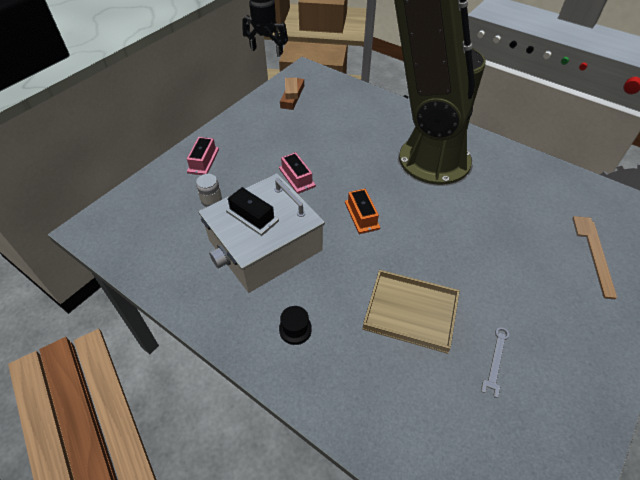

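View pics/side0.png

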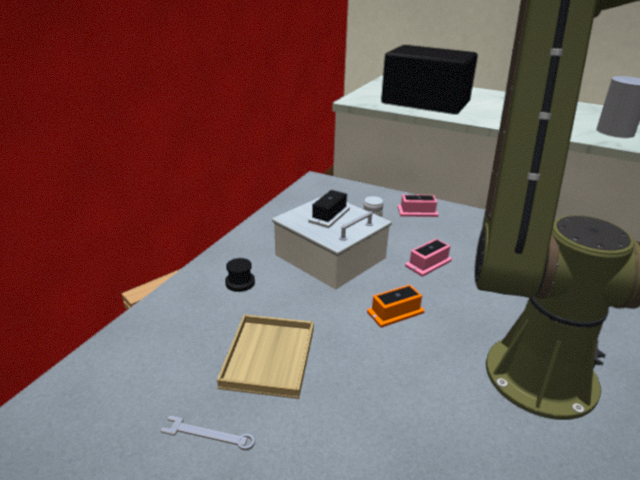

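The scene picture shows the candidates for the pod: black rectangular at (250,207) on the lid, black round (295,325), pink (202,154) and (297,172), orange (362,210). The one meant is the black rectangular one with the aluminium foot on the lid. The tray is at (412,310), the handle at (290,197), the tin at (208,190) and the spanner at (497,362). I'll confirm with an enlarged crop.

```bash
cat > h.py <<'E'
import numpy as np,cv2
from cell import *
from scipy.spatial.transform import Rotation as Ro
def cal(n,s=None):
    c=calibration(n)
    if n!="wrist": return c["camera_matrix"],c["k1"],np.array(c["R"]),np.array(c["t"])
    s=s or observe()
    T=np.eye(4);T[:3,:3]=Ro.from_euler('xyz',s['ee_rot'],degrees=True).as_matrix();T[:3,3]=s['ee_pos']
    W=np.linalg.inv(T@c["hand_eye"]);return c["camera_matrix"],c["k1"],W[:3,:3],W[:3,3]
def ray(C,uv,z):
    K,k,R,t=C
    d=cv2.undistortPoints(np.array([[uv]],float),K,np.array([k,0,0,0.]))[0,0]
    d=R.T@np.r_[d,1];o=-R.T@t
    return o+d*(z-o[2])/d[2]
def proj(C,X):
    K,k,R,t=C
    return cv2.projectPoints(np.atleast_2d(X).astype(float),cv2.Rodrigues(R)[0],t,K,np.array([k,0,0,0.]))[0][:,0]
E
python3 - <<'E'
import cv2
a=cv2.imread("pics/scene0.png")
cv2.imwrite("pics/crop1.png",cv2.resize(a[165:295,185:345],None,fx=5,fy=4.6,interpolation=cv2.INTER_CUBIC)[:598])
E
```

```text
(no output)
```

View pics/crop1.png

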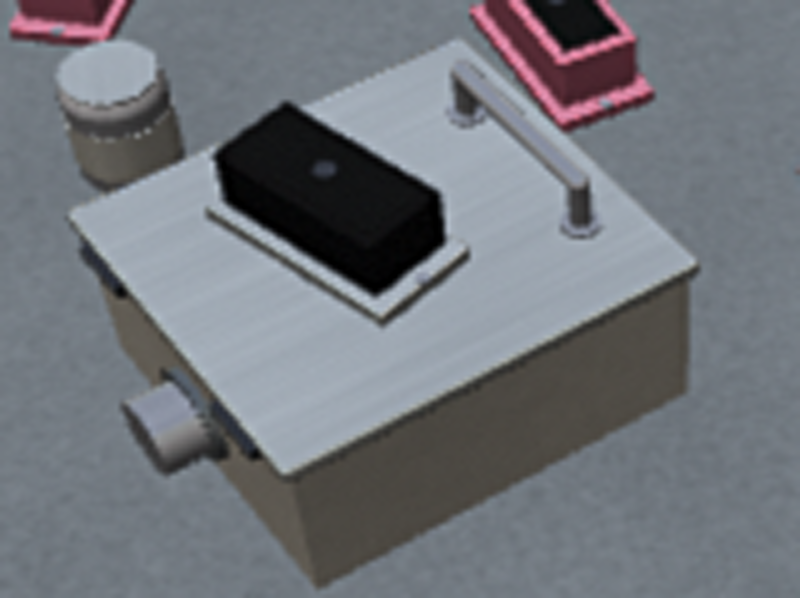

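The crop confirms it: black pod with aluminium foot on the lid, top corners (287,103), (440,195), (378,247), (217,158) in crop pixels. The bar runs from (465,68) to (582,183).

Run:
```python
from h import *
C=cal("scene")
f=lambda u,v:(185+u/5,165+v/4.6)
def rep(n,pts,z):
    P=np.array([ray(C,p,z) for p in pts]);print(n,P[:,:2].round(4).tolist(),'mean',P.mean(0).round(4))
    for i in range(len(P)):
        d=P[(i+1)%len(P)]-P[i];print('  len %.4f dir %.1f'%(np.hypot(*d[:2]),np.degrees(np.arctan2(d[1],d[0]))))
rep('lid',[f(455,40),f(695,268),f(288,475),f(70,217)],.123)
rep('podtop',[f(287,103),f(440,195),f(376,247),f(217,158)],.179)
rep('bar',[f(463,65),f(583,183)],.160)
rep('tray',[(381,272),(460,290),(449,349),(364,326)],.028)
for n,u,z in(('tin',(207,181),.085),('round',(295,315),.06),('span1',(503,333),0),('span2',(491,390),0),('orange',(361,203),.056)):print(n,ray(C,u,z).round(3))
```

```text
lid [[0.4588, -0.2839], [0.5279, -0.0651], [0.7584, -0.1379], [0.6924, -0.3532]] mean [ 0.6094 -0.21    0.123 ]
  len 0.2294 dir 72.5
  len 0.2417 dir -17.5
  len 0.2251 dir -107.0
  len 0.2437 dir 163.5
podtop [[0.5936, -0.2793], [0.6005, -0.17], [0.6479, -0.171], [0.6464, -0.2789]] mean [ 0.6221 -0.2248  0.179 ]
  len 0.1095 dir 86.4
  len 0.0474 dir -1.2
  len 0.1079 dir -90.8
  len 0.0528 dir -179.6
bar [[0.5014, -0.2393], [0.5375, -0.1295]] mean [ 0.5194 -0.1844  0.16  ]
  len 0.1156 dir 71.8
  len 0.1156 dir -108.2
tray [[0.5088, 0.1065], [0.437, 0.2972], [0.6006, 0.3484], [0.668, 0.1571]] mean [0.5536 0.2273 0.028 ]
  len 0.2037 dir 110.6
  len 0.1714 dir 17.4
  len 0.2028 dir -70.6
  len 0.1670 dir -162.4
tin [ 0.572 -0.454  0.085]
round [0.757 0.017 0.06 ]
span1 [0.468 0.434 0.   ]
span2 [0.619 0.468 0.   ]
orange [ 0.356 -0.059  0.056]
```

```bash
cat >> h.py <<'E'
def go(target,yaw=None):
    "shift in tool axes (mm) to TCP target; turn about tool x so tool y has world heading yaw (mod 180)"
    s=observe();R=Ro.from_euler('xyz',s['ee_rot'],degrees=True).as_matrix()
    h=np.degrees(np.arctan2(R[1,1],R[0,1]))
    print('tcp',s['ee_pos'].round(4),'y-head %.1f'%h,'x-axis',R[:,0].round(3),'t %.2f'%s['clock'],'q6 %.1f'%s['qpos'][5],'F',s['force'].round(1),'open %.4f'%s['opening'])
    if target is not None: print('shift mm',(1000*R.T@(np.array(target)-s['ee_pos'])).round(1))
    if yaw is not None: print('turn',round(-((yaw-h+90)%180-90),1))
E
python3 - <<'E'
from h import *
go((.622,-.225,.30),-2)
E
```

```text
tcp [ 0.1348 -0.5842  0.3031] y-head -77.0 x-axis [-0.     0.001 -1.   ] t 0.10 q6 90.0 F [ 0.4 -0.3 -0. ] open 0.0857
shift mm [   3.5 -240.5 -555.5]
turn -75.0
```

>>> {"fn": "step_arm", "kwargs": {"steps": [[[0, -20, -46], -8, 0], [[0, -40, -92], -16, 0], [[0, -60, -138], -24, 0], [[0, -80, -184], -32, 0], [[0, -100, -230], -40, 0]], "force": 40}}

```text
clock: 0.6
ee_pos: [0.3368, -0.4341, 0.303]
ee_rot: [-124.9, 89.9, 108.4]
force: [0.5, -0.2, 0.2]
opening: 0.0854
```

Run:
```python
from h import *
go((.622,-.225,.30),-2)
```

```text
tcp [ 0.3368 -0.4341  0.303 ] y-head -36.7 x-axis [-0.001  0.002 -1.   ] t 0.60 q6 74.5 F [ 0.5 -0.2  0.2] open 0.0854
shift mm [   3.2  103.7 -338.1]
turn -34.7
```

>>> {"fn": "step_arm", "kwargs": {"steps": [[[0, 13, -42], -7, 0], [[0, 26, -84], -14, 0], [[0, 39, -126], -21, 0], [[0, 52, -168], -28, 0], [[0, 65, -210], -35, 0]]}}

```text
clock: 1.1
ee_pos: [0.5155, -0.3032, 0.3028]
ee_rot: [-148.6, 89.9, 120.0]
force: [0.5, -0.6, 0.3]
opening: 0.0855
```

Run:
```python
from h import *
go((.622,-.225,.30),-2)
```

```text
tcp [ 0.5155 -0.3032  0.3028] y-head -1.4 x-axis [-0.001  0.002 -1.   ] t 1.10 q6 60.9 F [ 0.5 -0.6  0.3] open 0.0855
shift mm [  2.8 104.5 -80.7]
turn 0.6
```

>>> {"fn": "step_arm", "kwargs": {"steps": [[[0, 35, -27], 0, 0], [[0, 70, -54], 0, 0], [[0, 104, -80], 0, 0], [[0, 104, -80], 0, 0]]}}

```text
clock: 1.5
ee_pos: [0.6248, -0.2221, 0.3015]
ee_rot: [-166.3, 89.8, 102.6]
force: [1.0, -0.3, -0.1]
opening: 0.0854
```

Run:
```python
from h import *
s=observe();a=read_camera("wrist");cv2.imwrite("pics/w1.png",a);np.save("w1.npy",np.r_[s['ee_pos'],s['ee_rot']])
go((.622,-.225,.215),-2)
```

```text
tcp [ 0.6229 -0.2237  0.3016] y-head -1.2 x-axis [-0.002  0.003 -1.   ] t 1.55 q6 71.4 F [ 0.6 -0.6  0.5] open 0.0856
shift mm [86.6 -0.6  1.5]
turn 0.8
```

View pics/w1.png

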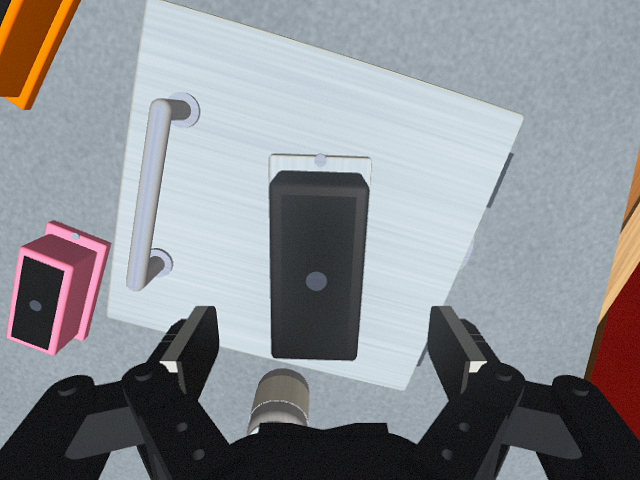

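The wrist view shows the pod with top corners about (272,192), (369,192), (357,359), (272,359). The bar runs from (160,103) to (138,288), and the lid corners are (150,0), (523,115), (405,389), (108,316).

Run:
```python
from h import *
w=np.load("w1.npy");C=cal("wrist",dict(ee_pos=w[:3],ee_rot=w[3:]))
def rep(n,pts,z):
    P=np.array([ray(C,p,z) for p in pts]);print(n,P[:,:2].round(4).tolist(),'mean',P.mean(0).round(4))
    for i in range(len(P)):
        d=P[(i+1)%len(P)]-P[i];print('  len %.4f dir %.1f'%(np.hypot(*d[:2]),np.degrees(np.arctan2(d[1],d[0]))))
rep('pod',[(272,192),(369,192),(357,359),(272,359)],.179)
rep('foot edge',[(269,155),(371,158)],.135)
rep('screw',[(316,281)],.179)
rep('lid',[(150,0),(523,115),(405,389),(108,316)],.123)
rep('bar',[(161,101),(136,288)],.157)
go(None)
```

```text
pod [[0.5987, -0.1792], [0.6496, -0.1801], [0.6444, -0.2841], [0.5921, -0.2832]] mean [ 0.6212 -0.2317  0.179 ]
  len 0.0509 dir -1.1
  len 0.1041 dir -92.8
  len 0.0524 dir 179.0
  len 0.1043 dir 86.4
foot edge [[0.5918, -0.1644], [0.6558, -0.1675]] mean [ 0.6238 -0.166   0.135 ]
  len 0.0640 dir -2.7
  len 0.0640 dir 177.3
screw [[0.6205, -0.2308]] mean [ 0.6205 -0.2308  0.179 ]
  len 0.0000 dir 0.0
lid [[0.5241, -0.0722], [0.7554, -0.1425], [0.6898, -0.3568], [0.4568, -0.2847]] mean [ 0.6065 -0.2141  0.123 ]
  len 0.2418 dir -16.9
  len 0.2241 dir -107.0
  len 0.2439 dir 162.8
  len 0.2230 dir 72.4
bar [[0.5372, -0.1314], [0.5033, -0.2444]] mean [ 0.5203 -0.1879  0.157 ]
  len 0.1180 dir -106.7
  len 0.1180 dir 73.3
tcp [ 0.6229 -0.2237  0.3016] y-head -1.2 x-axis [-0.002  0.003 -1.   ] t 1.55 q6 71.4 F [ 0.6 -0.6  0.5] open 0.0856
```

>>> {"fn": "step_arm", "kwargs": {"steps": [[[25, -2, 7], 1.3, 0], [[50, -2, 7], 1.3, 0], [[70, -2, 7], 1.3, 0], [[85, -2, 7], 1.3, 0], [[85, -2, 7], 1.3, 0]]}}

```text
clock: 2.05
ee_pos: [0.6179, -0.2309, 0.2138]
ee_rot: [-116.0, 89.5, 151.4]
force: [0.3, 0.2, -0.3]
opening: 0.0855
```

Run:
```python
from h import *
go((.621,-.23,.216),-2.5)
```

```text
tcp [ 0.6179 -0.2309  0.2138] y-head -2.6 x-axis [-0.008  0.004 -1.   ] t 2.05 q6 72.1 F [ 0.3  0.2 -0.3] open 0.0855
shift mm [-2.2  3.1 -1. ]
turn -0.1
```

>>> {"fn": "step_arm", "kwargs": {"steps": [[[0, 3, -1], 0, 0.3], [[0, 3, -1], 0, 0.6], [[0, 3, -1], 0, 1], [[0, 3, -1], 0, 1], [[0, 3, -1], 0, 1]], "force": 50}}

```text
clock: 2.55
ee_pos: [0.6211, -0.2305, 0.215]
ee_rot: [-112.0, 89.6, 155.4]
force: [-3.5, -1.1, 6.0]
opening: 0.0534
```

>>> {"fn": "step_arm", "kwargs": {"steps": [[[0, 0, 0], 0, 1], [[0, 0, 0], 0, 1], [[-10, 0, 0], 0, 1], [[-20, 0, 0], 0, 1], [[-30, 0, 0], 0, 1]]}}

```text
clock: 3.05
ee_pos: [0.6213, -0.2304, 0.2456]
ee_rot: [-113.2, 89.6, 154.2]
force: [0.5, -0.3, -4.6]
opening: 0.0535
```

Run:
```python
from h import *
go((.621,-.23,.30),-2.5)
```

```text
tcp [ 0.6213 -0.2304  0.2456] y-head -2.6 x-axis [-0.007  0.003 -1.   ] t 3.05 q6 72.2 F [ 0.5 -0.3 -4.6] open 0.0535
shift mm [-54.4  -0.7  -0.5]
turn -0.1
```

>>> {"fn": "step_arm", "kwargs": {"steps": [[[-18, 0, 0], 0, 1], [[-36, -3, -15], -2, 1], [[-54, -9, -45], -4, 1], [[-60, -16, -80], -6, 1], [[-60, -23, -116], -8, 1]]}}

```text
clock: 3.55
ee_pos: [0.6046, -0.113, 0.3085]
ee_rot: [-136.0, 89.7, 139.4]
force: [0.8, 0.8, -5.5]
opening: 0.0532
```

Run:
```python
from h import *
go((.5536,.2273,.305),19)
```

```text
tcp [ 0.6046 -0.113   0.3085] y-head 5.4 x-axis [-0.003  0.003 -1.   ] t 3.55 q6 73.9 F [ 0.8  0.8 -5.5] open 0.0532
shift mm [   4.6  -18.4 -343.6]
turn -13.6
```

>>> {"fn": "step_arm", "kwargs": {"steps": [[[0, -2, -38], -2, 1], [[0, -4, -76], -4, 1], [[0, -6, -114], -6, 1], [[0, -8, -152], -8, 1], [[0, -10, -190], -9, 1]]}}

```text
clock: 4.05
ee_pos: [0.5763, 0.0768, 0.3101]
ee_rot: [-158.0, 89.8, 126.5]
force: [0.2, -0.5, -5.4]
opening: 0.0534
```

Run:
```python
from h import *
go((.5536,.2273,.20),19)
```

```text
tcp [0.5763 0.0768 0.3101] y-head 14.5 x-axis [-0.002  0.003 -1.   ] t 4.05 q6 83.0 F [ 0.2 -0.5 -5.4] open 0.0534
shift mm [ 110.6   15.9 -151. ]
turn -4.5
```

>>> {"fn": "step_arm", "kwargs": {"steps": [[[0, 4, -36], -1, 1], [[10, 8, -72], -2, 1], [[30, 12, -108], -3, 1], [[55, 15, -135], -4, 1], [[80, 16, -151], -4.5, 1]]}}

```text
clock: 4.55
ee_pos: [0.5537, 0.2299, 0.231]
ee_rot: [168.2, 89.7, 97.4]
force: [-0.1, 0.3, -6.5]
opening: 0.0536
```

Run:
```python
from h import *
go((.5536,.2273,.15),19)
s=observe();np.save("w2.npy",np.r_[s['ee_pos'],s['ee_rot']]);cv2.imwrite("pics/w2.png",read_camera("wrist"))
go((.5536,.2273,.1),19)
```

```text
tcp [0.5537 0.2299 0.231 ] y-head 19.2 x-axis [-0.001  0.005 -1.   ] t 4.55 q6 93.3 F [-0.1  0.3 -6.5] open 0.0536
shift mm [81.  -1.   2.8]
turn 0.2
tcp [0.5512 0.2307 0.2261] y-head 19.3 x-axis [-0.007  0.004 -1.   ] t 4.60 q6 93.3 F [-2.5  1.7 -9.8] open 0.0535
shift mm [126.1   1.8   4.8]
turn 0.3
```

View pics/w2.png

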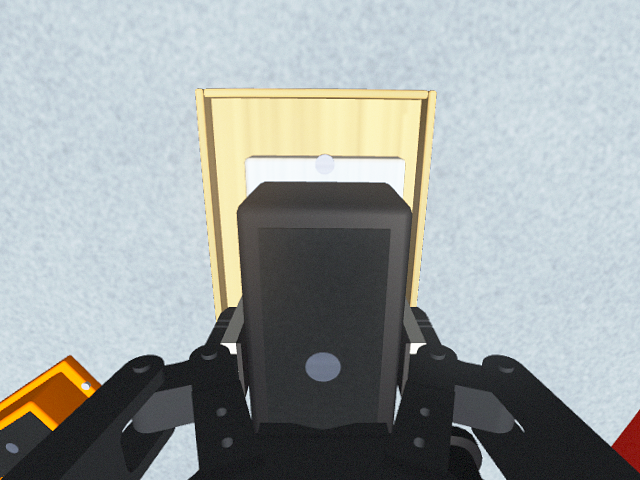

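The pod hangs square over the tray: rim columns 198 to 435 px, pod centred at 324, far rim at row 93.

>>> {"fn": "step_arm", "kwargs": {"steps": [[[30, 1, 4], 0, 1], [[60, 1, 4], 0, 1], [[88, 1, 4], 0, 1], [[105, 1, 4], 0, 1], [[115, 1, 4], 0, 1]]}}

```text
clock: 5.1
ee_pos: [0.5521, 0.2275, 0.11]
ee_rot: [-129.8, 89.4, 159.5]
force: [-0.2, 0.0, -5.9]
opening: 0.0529
```

Run:
```python
from h import *
go((.5536,.2273,.098),19)
```

```text
tcp [0.5521 0.2275 0.11  ] y-head 19.3 x-axis [-0.009  0.003 -1.   ] t 5.10 q6 93.0 F [-0.2  0.  -5.9] open 0.0529
shift mm [12.   1.5  0.7]
turn 0.3
```

>>> {"fn": "step_arm", "kwargs": {"steps": [[[3, 1, 0], 0, 1], [[6, 1, 0], 0, 1], [[8, 1, 0], 0, 1], [[10, 1, 0], 0, 1], [[10, 1, 0], 0, 1]]}}

```text
clock: 5.6
ee_pos: [0.5532, 0.2279, 0.1004]
ee_rot: [-132.6, 89.5, 156.6]
force: [0.4, -0.2, -5.1]
opening: 0.0533
```

>>> {"fn": "step_arm", "kwargs": {"steps": [[[1, 0, 0], 0, 1], [[2, 0, 0], 0, 1], [[3, 0, 0], 0, 1], [[3, 0, 0], 0, 1]]}}

```text
clock: 6.0
ee_pos: [0.5533, 0.228, 0.0981]
ee_rot: [-135.7, 89.5, 153.6]
force: [-2.0, 1.0, 2.3]
opening: 0.0538
```

>>> {"fn": "step_arm", "kwargs": {"steps": [[[0, 0, 0], 0, 1], [[0, 0, 0], 0, 0.4], [[0, 0, 0], 0, 0], [[0, 0, 0], 0, 0], [[0, 0, 0], 0, 0]]}}

```text
clock: 6.5
ee_pos: [0.5538, 0.2282, 0.0984]
ee_rot: [-141.4, 89.5, 147.9]
force: [1.0, -0.3, -0.8]
opening: 0.0851
```

>>> {"fn": "step_arm", "kwargs": {"steps": [[[-10, 0, 0], 0, 0], [[-40, 0, 0], 0, 0], [[-80, 0, 0], 0, 0], [[-120, 0, 0], 0, 0], [[-160, 0, 0], 0, 0]]}}

```text
clock: 7.0
ee_pos: [0.5548, 0.2275, 0.2609]
ee_rot: [-146.5, 89.6, 142.7]
force: [1.0, 0.6, 0.1]
opening: 0.0854
```

Run:
```python
from h import *
s=observe();a=read_camera("wrist");b=read_camera("scene");cv2.imwrite("pics/w3.png",np.hstack([cv2.resize(a,(400,300)),cv2.resize(b[170:410,160:480],(400,300))]))
go((.5203,-.1879,.30),-17)
```

```text
tcp [0.5579 0.2287 0.2658] y-head 19.3 x-axis [ 0.003  0.009 -1.   ] t 7.10 q6 92.9 F [ 0.2 -0.2  0.4] open 0.0849
shift mm [ -37.9 -172.7  380.7]
turn 36.3
```

View pics/w3.png

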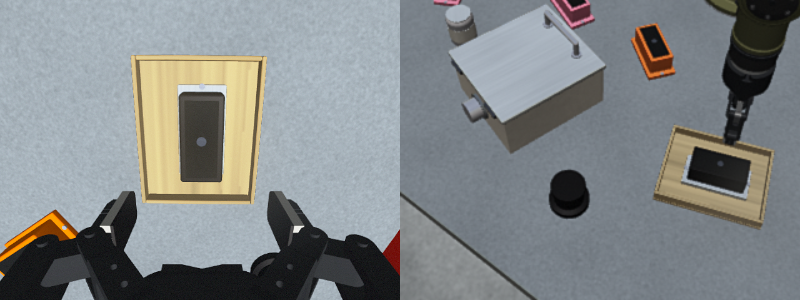

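The pod stands flat in the middle of the tray, let go. Next the handle, at about (0.521,-0.187) with its axis at z 0.157.

>>> {"fn": "step_arm", "kwargs": {"steps": [[[-10, -17, 38], 4, 0], [[-20, -34, 76], 8, 0], [[-30, -51, 114], 12, 0], [[-30, -69, 152], 16, 0], [[-30, -86, 190], 20, 0]]}}

```text
clock: 7.6
ee_pos: [0.5389, 0.0192, 0.2948]
ee_rot: [151.7, 89.4, 60.8]
force: [0.7, -0.1, -0.9]
opening: 0.0857
```

Run:
```python
from h import *
go((.521,-.187,.30),-17)
```

```text
tcp [0.5389 0.0192 0.2948] y-head -0.9 x-axis [ 0.005  0.009 -1.   ] t 7.60 q6 92.7 F [ 0.7 -0.1 -0.9] open 0.0857
shift mm [ -7.1 -14.7 206.4]
turn 16.1
```

>>> {"fn": "step_arm", "kwargs": {"steps": [[[0, -3, 42], 4, 0], [[0, -6, 84], 8, 0], [[0, -9, 126], 12, 0], [[0, -12, 168], 16, 0], [[0, -15, 206], 16, 0]]}}

```text
clock: 8.1
ee_pos: [0.5203, -0.1884, 0.2933]
ee_rot: [163.8, 89.4, 56.8]
force: [0.3, -0.7, 0.1]
opening: 0.0857
```

>>> {"fn": "step_arm", "kwargs": {"steps": [[[10, 0, 0], 0, 0], [[20, 0, 0], 0, 0], [[20, 0, 0], 0, 0]]}}

```text
clock: 8.4
ee_pos: [0.5194, -0.1871, 0.2714]
ee_rot: [-177.6, 89.4, 75.5]
force: [-0.1, 0.1, -1.0]
opening: 0.0851
```

Run:
```python
from h import *
s=observe();a=read_camera("wrist");cv2.imwrite("pics/w4.png",a);np.save("w4.npy",np.r_[s['ee_pos'],s['ee_rot']])
print(s['ee_pos'],proj(cal("wrist",s),[(.521,-.187,.163)]))
go((.521,-.187,.212),-17)
```

```text
[ 0.51940374 -0.18710478  0.27142341] [[326.10858235 277.40899582]]
tcp [ 0.5198 -0.1869  0.2722] y-head -16.9 x-axis [ 0.003  0.009 -1.   ] t 8.45 q6 86.9 F [ 0.4 -0.3 -0.5] open 0.0854
shift mm [60.2  1.1  0.3]
turn 0.1
```

View pics/w4.png

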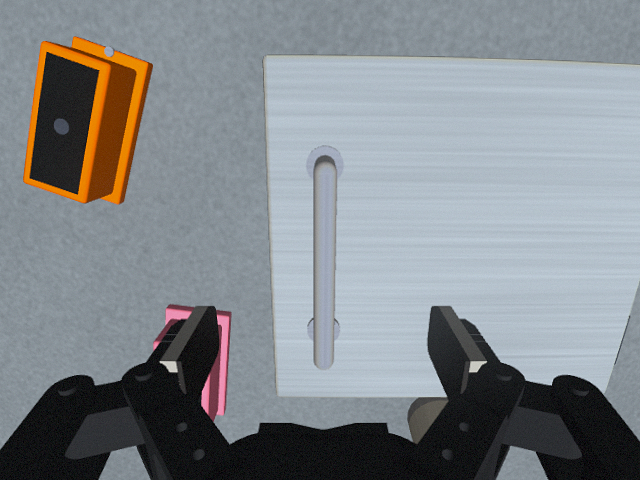

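The bar lies between the jaws at columns 314 to 336, where it was predicted, and the lid is bare. I'll go down and grip.

>>> {"fn": "step_arm", "kwargs": {"steps": [[[20, 0, 0], 0, 0], [[40, 0, 0], 0, 0], [[54, 0, 0], 0, 0], [[60, 0, 0], 0, 0], [[60, 0, 0], 0, 0]], "force": 80}}

```text
clock: 8.95
ee_pos: [0.5198, -0.1852, 0.2117]
ee_rot: [-174.9, 89.4, 78.3]
force: [-0.6, 0.8, 0.2]
opening: 0.0854
```

>>> {"fn": "step_arm", "kwargs": {"steps": [[[0, 0, 0], 0, 0.5], [[0, 0, 0], 0, 0.8], [[0, 0, 0], 0, 1], [[0, 0, 0], 0, 1], [[0, 0, 0], 0, 1]]}}

```text
clock: 9.45
ee_pos: [0.52, -0.1854, 0.212]
ee_rot: [-178.4, 89.4, 74.8]
force: [6.5, -2.1, 1.3]
opening: 0.0122
```

Run:
```python
from h import *
go((.521,-.187,.212),-17)
```

```text
tcp [ 0.52   -0.1854  0.212 ] y-head -16.8 x-axis [ 0.003  0.01  -1.   ] t 9.45 q6 86.9 F [ 6.5 -2.1  1.3] open 0.0122
shift mm [-0.   1.5  1.3]
turn 0.2
```

>>> {"fn": "step_arm", "kwargs": {"steps": [[[-1, 0.5, 0], 0, 1], [[-2, 1, 0], 0, 1], [[-3, 1, 0], 0, 1], [[-4, 1.5, 0], 0, 1], [[-5, 1.5, 0], 0, 1]]}}

```text
clock: 9.95
ee_pos: [0.521, -0.1857, 0.2147]
ee_rot: [-165.9, 89.4, 87.2]
force: [7.7, -3.3, -25.5]
opening: 0.0093
```

Run:
```python
from h import *
go(None)
a=read_camera("side")
C=cal("side");print(proj(C,[(.521,-.187,.157)]))
b=read_camera("wrist")
cv2.imwrite("pics/v5.png",np.hstack([cv2.resize(a[160:300,250:410],None,fx=2.5,fy=2.5,interpolation=2),cv2.resize(b[120:480,140:500],(350,350))]))
go(None)
```

```text
tcp [ 0.521  -0.1857  0.2147] y-head -16.8 x-axis [ 0.001  0.011 -1.   ] t 9.95 q6 87.0 F [  7.7  -3.3 -25.5] open 0.0093
[[356.64353287 219.65533838]]
tcp [ 0.521  -0.1858  0.2147] y-head -16.8 x-axis [ 0.     0.011 -1.   ] t 10.05 q6 87.0 F [  7.3  -2.  -19.8] open 0.0095
```

View pics/v5.png

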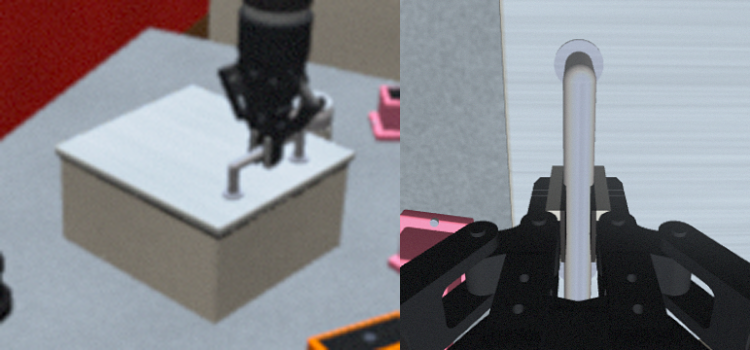

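>>> {"fn": "step_arm", "kwargs": {"steps": [[[-2, 0.5, 0], 0, 1], [[-3, 0.5, 0], 0, 1], [[-4, 1, 0], 0, 1]], "force": 100}}

```text
clock: 10.35
ee_pos: [0.5213, -0.1859, 0.2155]
ee_rot: [-149.7, 89.3, 103.5]
force: [5.8, -1.9, -14.1]
opening: 0.0087
```

>>> {"fn": "step_arm", "kwargs": {"steps": [[[-4, 1, 0], 0, 1], [[-5, 1, 0], 0, 1], [[-6, 1.5, 0], 0, 1], [[-6, 1.5, 0], 0, 1], [[-6, 1.5, 0], 0, 1]]}}

```text
clock: 10.85
ee_pos: [0.5228, -0.1864, 0.2219]
ee_rot: [-152.0, 89.3, 101.2]
force: [3.3, -0.3, -2.7]
opening: 0.009
```

Run:
```python
from h import *
go(None)
b=read_camera("scene");a=read_camera("side")
cv2.imwrite("pics/v6.png",np.hstack([cv2.resize(b[165:295,190:340],(400,347),interpolation=2),cv2.resize(a[180:290,265:400],(400,347),interpolation=2)]))
go(None)
```

```text
tcp [ 0.5228 -0.1864  0.2219] y-head -16.8 x-axis [-0.002  0.012 -1.   ] t 10.85 q6 87.0 F [ 3.3 -0.3 -2.7] open 0.0090
tcp [ 0.5229 -0.1864  0.2218] y-head -16.8 x-axis [-0.002  0.012 -1.   ] t 10.95 q6 87.0 F [ 2.4  0.6 -6.9] open 0.0087
```

View pics/v6.png

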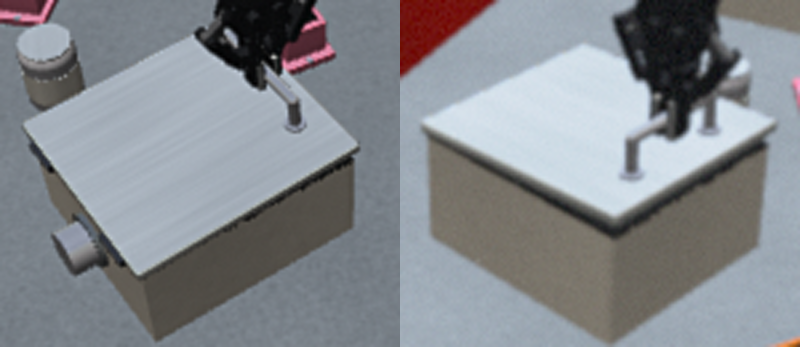

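The seal has let go: a dark gap shows under the front edge and the force is down to about 3 to 7 N. I'll raise it to about 0.12 rad.

>>> {"fn": "step_arm", "kwargs": {"steps": [[[-4, 1, 0], 0, 1], [[-8, 2, 0], 0, 1], [[-12, 3.5, 0], 0, 1], [[-16, 4.5, 0], 0, 1], [[-18, 5, 0], 0, 1]]}}

```text
clock: 11.45
ee_pos: [0.5281, -0.188, 0.24]
ee_rot: [-154.4, 89.3, 98.8]
force: [6.6, -0.9, -12.3]
opening: 0.0087
```

>>> {"fn": "step_arm", "kwargs": {"steps": [[[0, 0, 0], 0, 1], [[0, 0, 0], 0, 1], [[0, 0, 0], 0, 1]]}}

```text
clock: 11.75
ee_pos: [0.5281, -0.188, 0.2399]
ee_rot: [-153.8, 89.3, 99.3]
force: [5.2, -0.7, -6.6]
opening: 0.0086
```

Run:
```python
from h import *
go(None)
b=read_camera("scene");a=read_camera("side");cv2.imwrite("pics/s7.png",b)
C=cal("scene");D=cal("side")
# predicted lid front corners (top) in both views for lid angles
c17,s17=np.cos(np.radians(-17.1)),np.sin(np.radians(-17.1))
ex=np.array([c17,s17,0]);ey=np.array([-s17,c17,0]);H=np.array([.5205,-.1878,0])+.21*ex+[0,0,.111]
for th in(0,.07,.1,.13,.16,.2):
    p=lambda x,y,z:H+ex*(x*np.cos(th)+z*np.sin(th))+ey*y+np.array([0,0,-x*np.sin(th)+z*np.cos(th)])
    # handle at (-.21,.046); front edge -.245
    P=[p(-.245,.115,.012),p(-.245,.115,0),p(-.21,.052,.046)]
    print(th,'scene',proj(C,P).round(1).tolist(),'side',proj(D,P).round(1).tolist())
cv2.imwrite("pics/v7.png",np.hstack([cv2.resize(b[185:255,270:350],(400,350),interpolation=2),cv2.resize(a[190:270,300:380],(350,350),interpolation=2)]))
go(None)
```

```text
tcp [ 0.5281 -0.188   0.2399] y-head -16.8 x-axis [-0.002  0.012 -1.   ] t 11.75 q6 87.0 F [ 5.2 -0.7 -6.6] open 0.0086
0 scene [[324.8, 221.2], [324.8, 224.2], [299.4, 203.7]] side [[337.6, 251.7], [337.4, 255.7], [344.1, 226.3]]
0.07 scene [[324.4, 217.0], [324.7, 220.0], [298.0, 200.4]] side [[337.4, 245.7], [337.5, 249.8], [343.3, 220.9]]
0.1 scene [[324.2, 215.3], [324.5, 218.2], [297.3, 199.1]] side [[337.3, 243.0], [337.4, 247.3], [342.9, 218.5]]
0.13 scene [[323.8, 213.6], [324.3, 216.5], [296.5, 197.8]] side [[337.0, 240.3], [337.3, 244.7], [342.4, 216.2]]
0.16 scene [[323.4, 211.9], [323.9, 214.7], [295.7, 196.5]] side [[336.7, 237.6], [337.1, 242.0], [341.8, 213.8]]
0.2 scene [[322.7, 209.7], [323.4, 212.5], [294.4, 194.8]] side [[336.2, 234.0], [336.7, 238.4], [341.0, 210.7]]
tcp [ 0.5281 -0.188   0.2399] y-head -16.8 x-axis [-0.002  0.012 -1.   ] t 11.85 q6 87.0 F [ 5.6 -1.2 -7.4] open 0.0084
```

View pics/v7.png

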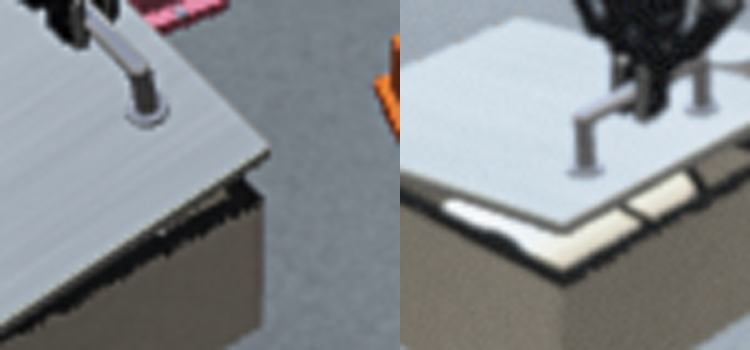

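Lid corner at scene (323.6,215) and side (337,241.4): both give about 0.10 to 0.12 rad. A short hold will show whether it drifts.

>>> {"fn": "step_arm", "kwargs": {"steps": [[[0, 0, 0], 0, 1], [[0, 0, 0], 0, 1], [[0, 0, 0], 0, 1], [[0, 0, 0], 0, 1], [[0, 0, 0], 0, 1]]}}

```text
clock: 12.35
ee_pos: [0.5281, -0.188, 0.2399]
ee_rot: [-153.9, 89.3, 99.2]
force: [4.7, -1.1, -8.7]
opening: 0.0089
```

Run:
```python
from h import *
go(None)
b=read_camera("scene");a=cv2.imread("pics/s7.png")
d=cv2.absdiff(a,b).max(2)
for n,(y0,y1,x0,x1) in dict(lid=(185,255,270,350),tray=(265,355,360,465),round=(300,350,275,315),tin=(170,205,195,222),span=(325,400,480,512)).items():print(n,(d[y0:y1,x0:x1]>40).sum())
a=cv2.imread("pics/scene0.png");d=cv2.absdiff(a,b).max(2)
for n,(y0,y1,x0,x1) in dict(round=(300,350,275,315),tin=(170,205,195,222),span=(325,400,480,512)).items():print('since start',n,(d[y0:y1,x0:x1]>40).sum())
go(None)
```

```text
tcp [ 0.5281 -0.188   0.2399] y-head -16.8 x-axis [-0.002  0.012 -1.   ] t 12.35 q6 87.0 F [ 4.7 -1.1 -8.7] open 0.0089
lid 0
tray 0
round 0
tin 0
span 0
since start round 0
since start tin 30
since start span 0
tcp [ 0.5281 -0.188   0.2399] y-head -16.8 x-axis [-0.002  0.012 -1.   ] t 12.40 q6 87.0 F [ 5.5 -0.5 -5.1] open 0.0086
```

```bash
python3 -c "
from cell import *
print(job_done())"
```

```text
the job is handed in; nothing more can be done
None
```

The pod is standing in the tray, and I handed the job in at about 12.4 s with the gripper still holding the lid slightly ajar. `job_done()` gives no verdict, so the result is from my own checks only.

- **Pod:** I set it down slowly and let go after light contact. One picture after release showed it flat in the middle of the tray. The tray area did not change in the last camera comparison.
- **Lid:** The seal let go at a peak wrist force of about 25 N, above the stated 14 to 17 N. I then raised the lid gently; the two cameras put it at about 0.10 and 0.12 rad. Over the last half second of holding, neither the tool nor the lid drifted.
- **Readings that disagreed:**
  - The finger opening fell from 12.2 mm to about 8.7 mm while pulling, though the bar is 12 mm thick. I put this down to give in the fingers and did not confirm it. It stayed steady after that.
  - The holding force read about 5 to 9 N, against the stated 2 to 4 N.
- **Bystanders:** The round pod and spanner areas matched the first picture. The tin area differed by 30 pixels, probably from the raised lid next to it. I did not look closer, but the arm never went near the tin.

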